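Uncover the terminal's sloping label and read it with the hand reader

ROBOT

A 6-joint arm with a two-finger parallel gripper is mounted at the origin on a cart in front of the work surface, level with it; the furniture and walls round the work are solid. World frame = base frame: x ahead of the robot, y to its left, z up, the work surface at z = 0. Lengths are in m, angles in rad, forces in N, time in s.
With the tool pointing down it reaches from about 0.35 to 0.975 m from the base axis. Payload 7.1 kg.
Tool frame: the origin (TCP) lies on the front face of the gripper's body, between the roots of the fingers; the fingertips stand 80 mm ahead of it and the grasp point (between the pads) lies 61 mm ahead of it; z points along the fingers, y is the line along which they close (so a half turn about z gives the same grasp; the last joint's range is limited). The gripper opens to 88 mm and grips with 3 to 60 N. Pads are 20 mm wide; open, the fingers measure 115 mm over their backs; the gripper's body (75 mm by 178 mm) begins 61 mm behind the grasp point.
Start: joints at [-1.158, 0.423, 1.63, -0, 1.089, -0.019], TCP at [0.262, -0.568, 0.303] pointing down, gripper open.
Joint ranges: [-3, 3], [-0.9, 2.11], [0.09, 2.58], [-1.31, 4.45], [0.11, 2.69], [-2.54, 2.54]. Speed limits (rad/s): [2.39, 2.39, 3.01, 3.14, 3.14, 3.14].

INTERFACE

Orientations are given as a unit quaternion [w, x, y, z].
In Python, from workcell import readout, imaging, env gives the robot as it stands.
- The arm moves only by the tool arm_command, never from a script. Its argument "deltas" is a list of rows, each a list of 5 numbers: the closure, from -1 (fully open) to 1 (shut), then the shift along the tool's x, y, z in cm, then the turn about the tool's z in degrees. A call has exactly 10 rows; each row shifts and turns the commanded pose from where the row before left it, along the tool's axes as they then stand; what a row does not reach is not made up. A row lasts 1/12 s, in which the tool goes at most 41.7 mm and 7.16 degrees, less where a joint would pass 70% of its speed; a pose out of reach is approached as far as the arm can. A call with a gripper value outside its range is refused whole. The fingers move at their own pace and stop on an object; "squeeze" is the grip in N (left out, the last holds). Time passes only in rows, so rows that do not move let the fingers close, or fill a call up. It gives the time, the measured TCP pose, the force, the opening and the grip force at its end, in the units of the state.
- readout.get_obs(): the state, without advancing time (a new reading comes with each control period).
- imaging.capture(name): name is "side" or "top" or "wrist"; returns a dict with "pixels" (420x560x3 uint8, red, green, blue), "fx", "fy", "cx", "cy" (pixels), "camera_from_world" (4x4, takes a point from world to camera coordinates). Camera axes: x right, y down, z forward; pixel columns grow to the right and rows downward; lengths in m; the calibration is good to about 2 mm. A picture is of the moment at which its call begins. There is no depth.
- env.sign_off(): hands the job in; it is judged then, once.
The state is a dict: "clock": time; "joints": joint angles; "joint_velocities": joint speeds; "tau": joint torques, N m; "tool_pos": TCP position; "ee_rot": TCP orientation; "wrist_force": force on the tool from outside, world axes, zero at the start; "ft_torque": the same for the moment, N m; "finger_gap": finger opening in m; "grip_force": force on a finger pad.
Only numpy, scipy, OpenCV 4.12 (cv2) and the standard library are available. Lean on these libraries where they do the work, as an engineer would, in place of code of your own. Each camera call takes 0.05 s, during which the arm holds its last target. There are 200 camera calls.

TASK

Slide the shutter on the terminal's sloping face fully to its left-hand end stop, then pick up the hand reader and aim its window squarely at the middle of the bar-code label from about 8 cm away, holding it still there for two seconds without knocking the reader against the terminal. Then set the reader down gently, standing on its window hood, in the middle of its pad; leave the shutter open and the other things where they are.

Things in the scene. Friction and masses are not known exactly. Their poses are not given: they have to be found in the camera images.
- console: the terminal: fixed grey wedge, 160 mm deep (own x, back at +x), 200 mm wide (own y), 114 mm high at the back, 30 mm at the front edge; a stub 24 mm thick, 30 mm high stands on top at the back left. Its front face slopes 32 degrees from level and looks up and to own -x, roughly towards the robot. Origin at the centre of its underside, z up.
- label_plate: white bar-code label on the right half of the terminal's sloping face, fixed to it, 46 mm up the slope (own x) by 70 mm across (own y, level). Origin at the centre of its face; z is the slope's outward normal, 32 degrees from vertical, leaning to the terminal's front. The shutter covers it at the start.
- shutter (a joint): position in m of the flat steel shutter (62 x 78 mm, 3 mm thick) that slides in rails on the sloping face: 0 = right-hand stop, covering the label; 0.085 = left-hand end stop, label clear. Opens along +y of terminal, label and tab; needs about 1.5 N plus light damping, no spring, stays where left. Starts between 0 and 0.025.
- shutter_tab (a point): grip point on the upright black tab in the middle of the shutter: tab 12 mm thick along y (pinch it that way), 40 mm long up the slope (x), standing 34 mm out of the shutter along z. The point is 24.5 mm above the shutter's face, 9.5 mm below the tab's end; z is the slope's normal, y the sliding direction (opening = +y).
- reader: loose hand-held code reader, 0.15 to 0.3 kg, 140 mm tall: a grey square hood, 62 x 62 mm and 42 mm high, with a dark window in its underside; above it a round grip 34 mm in diameter, straight from 60 to 132 mm above the window. Stands on its hood on the pad. Origin at the centre of the window, z up the grip; it reads along its own -z. Grip it about 112 mm above the origin.
- pad: fixed square parking pad, 130 x 130 mm, grey with a black rubber top, 9 mm high. Origin at the centre of its underside, so its top is 9 mm above the origin; z up.
- line_spool: spool of grey line with black flanges, 61 mm across, 20 mm high, lying flat between terminal and pad; origin at the centre of its underside. Not part of the job; must stay where it is.
- pliers: long-nose pliers lying at the front right, 170 mm long (along own y), 12 mm high; origin at the centre of its underside. Not part of the job; must stay where it is.
- screwdriver: screwdriver lying at the front left, 190 mm long (along own x), 25 mm high; origin at the centre of its underside. Not part of the job; must stay where it is.
There are look-alikes about, which are no part of the job. There is more than one size of the reader; the job needs the larger. Several things have the shape of the pad; the one meant has the colours described above.

How it is judged:
By the outcome, as a careful person would: the job done as asked, in the order asked, and still so for the second after the job is handed in, with the robot touching nothing.
It also fails if it takes over 64 s, if anything falls off the work surface, if the arm or the gripper's body presses on something with over 40 N, if the wrist force passes 120 N, or if a joint passes its speed limit or range.

## Working session

There is one attempt and no reset: what is moved stays moved. The work goes in short steps, Python scripts to look and compute and a tool call to move; the robot and the scene stay as the last step left them, time stands still between calls to the robot, and variables do not carry over. Pictures are saved under pics/ and viewed, at most 10 in all, crops included, and the job is handed in when it is done.

Besides the shell and the picture viewer there is one more tool, called as a command line: name --pt "numbers of a row" for each row, then --argument value for the rest. arm_command: Moves the arm, as the interface text tells. Its arguments: {"type":"object","properties":{"deltas":{"type":"array","items":{"type":"array","items":{"type":"number"}}},"squeeze":{"type":"number"}},"required":["deltas"]}

```bash
mkdir -p pics; ls
cat > h.py <<'E'
import numpy as np, cv2, json
from workcell import readout, imaging, env
from scipy.spatial.transform import Rotation as R
def rot(q): return R.from_quat([q[1],q[2],q[3],q[0]]).as_matrix()
def cap(n,f):
    c=imaging.capture(n); cv2.imwrite('pics/'+f+'.png',c['pixels'][:,:,::-1])
    np.savez('pics/'+f+'.npz',**c); return c
def ld(f): return np.load('pics/'+f+'.npz')
def ray(c,u,v):
    T=np.linalg.inv(c['camera_from_world']); d=T[:3,:3]@[(u-c['cx'])/c['fx'],(v-c['cy'])/c['fy'],1]
    return T[:3,3],d/np.linalg.norm(d)
def onz(c,u,v,z):
    o,d=ray(c,u,v); return o+d*(z-o[2])/d[2]
def tri(*obs):
    A=0;b=0;L=[ray(*o) for o in obs]
    for o,d in L:
        P=np.eye(3)-np.outer(d,d); A=A+P; b=b+P@o
    p=np.linalg.solve(A,b); return p,[np.linalg.norm((np.eye(3)-np.outer(d,d))@(p-o))*1e3 for o,d in L]
def proj(c,p):
    q=c['camera_from_world']@np.append(p,1); return np.array([c['fx']*q[0]/q[2]+c['cx'],c['fy']*q[1]/q[2]+c['cy']])
E
python3 - <<'E'
from h import *
np.set_printoptions(precision=4,suppress=True)
for n in['side','top','wrist']:
    c=cap(n,n+'0'); print(n,c['fx'],np.linalg.inv(c['camera_from_world']))
print(readout.get_obs())
a=cv2.imread('pics/side0.png');b=cv2.imread('pics/top0.png')
E
```

```text
pics
side 542.7828746808048 [[-0.9691 -0.1374  0.2048  0.205 ]
 [-0.2461  0.5924 -0.7671  0.8694]
 [-0.016  -0.7938 -0.6079  0.8203]
 [ 0.      0.      0.      1.    ]]
top 514.0768352792421 [[ 0.0178 -0.9959  0.0892  0.3412]
 [-0.9995 -0.0202 -0.0255 -0.0283]
 [ 0.0272 -0.0887 -0.9957  1.3847]
 [ 0.      0.      0.      1.    ]]
wrist 325.7023462991911 [[ 0.419  -0.8701 -0.2595  0.3328]
 [-0.908  -0.4019 -0.1187 -0.534 ]
 [-0.001   0.2854 -0.9584  0.3847]
 [ 0.      0.      0.      1.    ]]
{'clock': 0.15, 'joints': array([-1.158 ,  0.4237,  1.6305, -0.    ,  1.0886, -0.019 ]), 'joint_velocities': array([ 0.0012, -0.0014, -0.0035, -0.0004,  0.0017, -0.0002]), 'tau': array([  0.0004, -54.498 , -27.3919,   0.0644,   0.0204,  -0.0001]), 'tool_pos': array([ 0.2614, -0.5673,  0.3021]), 'ee_rot': array([-0.0006,  0.9768,  0.2142, -0.0001]), 'wrist_force': array([-1.0158,  0.7326,  0.439 ]), 'ft_torque': array([ 0.0214,  0.0266, -0.0297]), 'grip_force': 0.0, 'finger_gap': 0.08799542647606992}
```

View pics/top0.png

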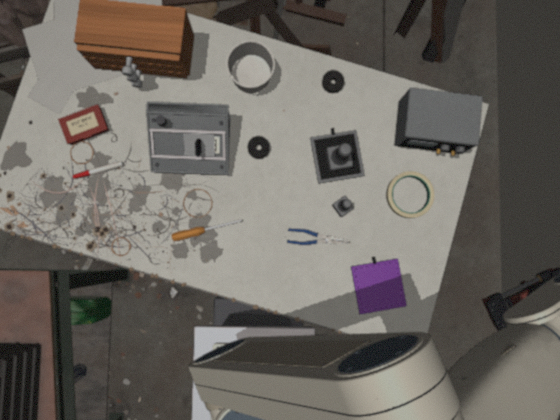

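View pics/side0.png

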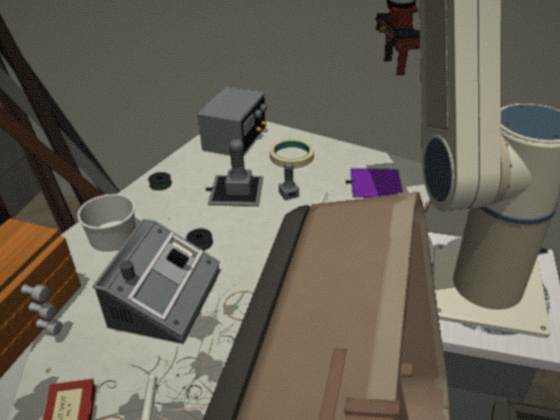

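The top view shows the terminal at about (190,138) with its tab at (199,147) and label edge at (217,146). The large reader is on a black and grey pad at (338,155), with decoys being the small reader (344,205) and a purple pad (378,286). The side view shows the tab at (178,257) and the reader at (237,175). Next I'll zoom in.

Run:
```python
from h import *
t=cv2.imread('pics/top0.png');s=cv2.imread('pics/side0.png')
def cr(i,x,y): return cv2.resize(i[y:y+75,x:x+100],(400,300),interpolation=cv2.INTER_CUBIC)
def crs(i,x,y): return cv2.resize(i[y:y+120,x:x+160],(400,300),interpolation=cv2.INTER_CUBIC)
o=np.vstack([np.hstack([cr(t,140,100),cr(t,290,115)]),np.hstack([crs(s,80,215),cr(s,195,130)])])
cv2.imwrite('pics/z1.png',o)
```

```text
(no output)
```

View pics/z1.png

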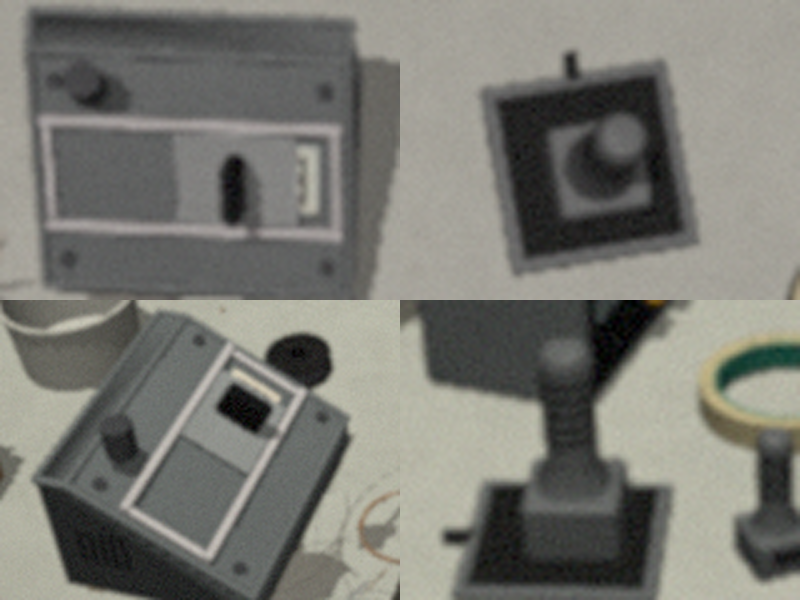

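Crops: rail frame corners, shutter, tab and a strip of label (right) are clear; reader hood and pad corners are too. Triangulating these points.

Run:
```python
from h import *
np.set_printoptions(precision=4,suppress=True)
t=ld('top0');s=ld('side0')
T=lambda x,y,ox,oy,k:((x+.5)/k-.5+ox,(y+.5)/k-.5+oy)
A=lambda x,y:(t,*T(x,y,140,100,4)); B=lambda x,y:(t,*T(x-400,y,290,115,4))
C=lambda x,y:(s,*T(x,y-300,80,215,2.5)); D=lambda x,y:(s,*T(x-400,y-300,195,130,4))
P={}
def q(n,a,b): P[n],r=tri(a,b); print(n,P[n],np.round(r,1))
q('TL',A(40,120),C(124,505));q('TR',A(341,127),C(230,345));q('BR',A(340,240),C(307,392));q('BL',A(48,228),C(210,558))
q('tab',A(233,186),C(245,407))
q('shutTL',A(175,137),C(182,435)); q('shutBL',A(178,222),C(249,473))
q('grip top',B(622,131),D(565,352))
q('hoodTL',B(549,128),D(624,466));q('hoodBR',B(650,205),D(525,505)) ; q('hoodBL',B(563,218),D(622,505))
for n,z,pts in(('pad',.009,[(482,90),(664,62),(697,241),(517,273)]),('hood@51',.051,[(549,128),(630,113),(650,203),(564,218)])):
    W=np.array([onz(*B(*p),z) for p in pts]);print(n,W[:,:2],W.mean(0),np.linalg.norm(W-np.roll(W,-1,0),axis=1),np.degrees([np.arctan2(*(W[i]-W[j])[1::-1]) for i,j in((0,3),(1,2),(0,1),(3,2))]))
W=np.array([onz(s,*T(x-400,y-300,195,130,4),.009) for x,y in[(486,485),(672,487),(655,603),(453,600)]]);print('pad side',W,W.mean(0))
yv=(P['TL']+P['BL']-P['TR']-P['BR']);yv/=np.linalg.norm(yv);xv=(P['TL']+P['TR']-P['BR']-P['BL']);xv/=np.linalg.norm(xv)
n=np.cross(xv,yv);print('y',yv,'x',xv,'n',n,np.degrees(np.arccos(n[2])),'yaw',np.degrees(np.arctan2(-yv[0],yv[1])),np.degrees(np.arctan2(-n[1],-n[0])))
print('centre',sum(P[k] for k in('TL','TR','BL','BR'))/4)
```

```text
TL [0.6509 0.275  0.0971] [0.6 0.6]
TR [0.651  0.0849 0.0936] [1.5 1.5]
BR [0.5853 0.087  0.0561] [1.1 1.1]
BL [0.589  0.2763 0.0575] [0.7 0.7]
tab [0.6105 0.1521 0.0923] [2.5 2.5]
shutTL [0.6443 0.191  0.0901] [0.1 0.1]
shutBL [0.5937 0.1916 0.0611] [1.3 1.3]
grip top [ 0.605  -0.2155  0.1438] [2.6 2.6]
hoodTL [ 0.5889 -0.1813  0.0908] [30.8 30.8]
hoodBR [ 0.6169 -0.2469  0.0049] [31.2 31.2]
hoodBL [ 0.5657 -0.1906  0.0532] [2.5 2.5]
pad [[ 0.6625 -0.1393]
 [ 0.685  -0.2637]
 [ 0.5619 -0.2868]
 [ 0.5373 -0.1646]] [ 0.6117 -0.2136  0.009 ] [0.1264 0.1253 0.1247 0.1278] [ 11.4301  10.6245 100.2395 101.3633]
hood@51 [[ 0.6283 -0.1805]
 [ 0.6396 -0.2341]
 [ 0.5797 -0.2477]
 [ 0.5685 -0.191 ]] [ 0.604  -0.2133  0.051 ] [0.0548 0.0614 0.0578 0.0608] [  9.9386  12.7985 101.9414 101.231 ]
pad side [[ 0.6794 -0.254   0.009 ]
 [ 0.5573 -0.2795  0.009 ]
 [ 0.5329 -0.1537  0.009 ]
 [ 0.6564 -0.1283  0.009 ]] [ 0.6065 -0.2039  0.009 ]
y [0.0095 0.9999 0.013 ] x [ 0.8554 -0.0223  0.5175] n [-0.5177 -0.0062  0.8555] 31.186085516574416 yaw -0.5447745769302713 0.6836107808260663
centre [0.6191 0.1808 0.0761]
```

arm_command --pt "-1 0 0 0 6.2" --pt "-1 0 0 0 6.2" --pt "-1 0 0 0 6.2" --pt "-1 0 0 0 6.2" --pt "-1 1.5 -3.8 0 0" --pt "-1 1.5 -3.8 0 0" --pt "-1 1.5 -3.8 0 0" --pt "-1 1.5 -3.8 0 0" --pt "-1 1.5 -3.8 0 0" --pt "-1 1.5 -3.8 0 0" --squeeze 20

```text
clock: 0.98
tool_pos: [0.3519, -0.3378, 0.3025]
ee_rot: [-0.0, 1.0, -0.001, -0.0]
wrist_force: [-0.6, 0.7, -0.4]
finger_gap: 0.0877
grip_force: 0.0
```

arm_command --pt "-1 2.2 -3.5 0 0" --pt "-1 2.2 -3.5 0 0" --pt "-1 2.2 -3.5 0 0" --pt "-1 2.2 -3.5 0 0" --pt "-1 2.2 -3.5 0 0" --pt "-1 2.2 -3.5 0 0" --pt "-1 2.2 -3.5 0 0" --pt "-1 2.2 -3.5 0 0" --pt "-1 2.2 -3.5 0 0" --pt "-1 2.2 -3.5 0 0"

```text
clock: 1.82
tool_pos: [0.5728, 0.0121, 0.3025]
ee_rot: [0.0, 1.0, -0.0, -0.0]
wrist_force: [0.6, -0.3, 1.2]
finger_gap: 0.088
grip_force: 0.0
```

arm_command --pt "-1 0.8 -3.5 0 0" --pt "-1 0.8 -3.5 0 0" --pt "-1 0.8 -3.5 0 0" --pt "-1 0.8 -3.5 0 0" --pt "-1 0 0 3.5 0" --pt "-1 0 0 3.5 0" --pt "-1 0 0 3.5 0" --pt "-1 0 0 3.5 0" --pt "-1 0 0 0 0" --pt "-1 0 0 0 0"

```text
clock: 2.65
tool_pos: [0.6032, 0.1498, 0.1611]
ee_rot: [0.001, 1.0, -0.0, -0.002]
wrist_force: [1.2, 0.2, -0.2]
finger_gap: 0.0877
grip_force: 0.0
```

arm_command --pt "1 0 0 0 0" --pt "1 0 0 0 0" --pt "1 0 0 0 0" --pt "1 0 0 0 0" --pt "1 0 0 0 0" --pt "1 0 0 0 0" --pt "1 0 0 0 0" --pt "1 0 0 0 0" --pt "1 0 0 0 0" --pt "1 0 0 0 0"

```text
clock: 3.48
tool_pos: [0.6043, 0.15, 0.1626]
ee_rot: [0.0, 1.0, -0.001, -0.0]
wrist_force: [-0.1, 0.3, 0.1]
finger_gap: 0.0249
grip_force: 0.0
```

arm_command --pt "1 0 0 0 0" --pt "1 0 0 0 0" --pt "1 0 0 0 0" --pt "1 0 0 0 0" --pt "1 0 -0.8 0 0" --pt "1 0 -0.8 0 0" --pt "1 0 -0.8 0 0" --pt "1 0 -0.8 0 0" --pt "1 0 -0.8 0 0" --pt "1 0 -0.8 0 0"

```text
clock: 4.32
tool_pos: [0.6048, 0.1991, 0.1626]
ee_rot: [-0.0, 1.0, -0.0, 0.001]
wrist_force: [4.9, -2.1, -5.2]
finger_gap: 0.0122
grip_force: 20.0
```

arm_command --pt "1 0 -0.4 0 0" --pt "1 0 -0.4 0 0" --pt "1 0 -0.3 0 0" --pt "1 0 -0.3 0 0" --pt "1 0 -0.2 0 0" --pt "1 0 -0.2 0 0" --pt "1 0 -0.1 0 0" --pt "1 0 0 0 0" --pt "1 0 0 0 0" --pt "1 0 0 0 0"

```text
clock: 5.15
tool_pos: [0.605, 0.2177, 0.1626]
ee_rot: [-0.0, 1.0, -0.0, 0.001]
wrist_force: [5.9, 0.6, -6.2]
finger_gap: 0.0119
grip_force: 20.0
```

arm_command --pt "1 0 -0.1 0 0" --pt "1 0 -0.1 0 0" --pt "1 0 -0.1 0 0" --pt "1 0 -0.1 0 0" --pt "1 0 -0.1 0 0" --pt "1 0 -0.1 0 0" --pt "1 0 0 0 0" --pt "1 0 0 0 0" --pt "1 0 0 0 0" --pt "1 0 0 0 0"

```text
clock: 5.98
tool_pos: [0.6051, 0.2211, 0.1626]
ee_rot: [0.002, 1.0, -0.0, 0.0]
wrist_force: [7.5, -13.2, -2.7]
finger_gap: 0.0118
grip_force: 20.0
```

arm_command --pt "-1 0 0.2 0 0" --pt "-1 0 0 0 0" --pt "-1 0 0 0 0" --pt "-1 0 0 0 0" --pt "-1 0 0 -3.6 0" --pt "-1 0 0 -3.6 0" --pt "-1 0 0 -3.6 0" --pt "-1 0 0 -3.6 0" --pt "-1 -1.0 3.6 0 0" --pt "-1 -1.0 3.6 0 0"

```text
clock: 6.82
tool_pos: [0.5853, 0.1504, 0.3098]
ee_rot: [-0.001, 1.0, 0.001, 0.003]
wrist_force: [-0.3, -1.2, -0.5]
finger_gap: 0.0752
grip_force: 0.0
```

arm_command --pt "-1 -1.0 3.8 0 0" --pt "-1 -1.0 0 0 0" --pt "-1 0 0 0 0" --pt "-1 0 0 0 0" --pt "-1 0 0 0 0" --pt "-1 0 0 0 0" --pt "-1 0 0 0 0" --pt "-1 0 0 0 0" --pt "-1 0 0 0 0" --pt "-1 0 0 0 0"

```text
clock: 7.65
tool_pos: [0.5644, 0.1114, 0.3065]
ee_rot: [-0.0, 1.0, -0.0, -0.0]
wrist_force: [-0.0, 0.0, -0.4]
finger_gap: 0.0877
grip_force: 0.0
```

Run:
```python
from h import *
c=cap('wrist','w1');t=cap('top','t1');s=cap('side','s1')
a=cv2.resize(c['pixels'][:,:,::-1],(400,300)); 
cr=lambda i,x,y:cv2.resize(i['pixels'][y:y+75,x:x+100,::-1],(400,300),interpolation=cv2.INTER_CUBIC)
crs=lambda i,x,y:cv2.resize(i['pixels'][y:y+120,x:x+160,::-1],(400,300),interpolation=cv2.INTER_CUBIC)
cv2.imwrite('pics/z2.png',np.vstack([np.hstack([a,cr(t,140,100)]),np.hstack([crs(s,80,215),cr(s,195,130)])]))
```

```text
(no output)
```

View pics/z2.png

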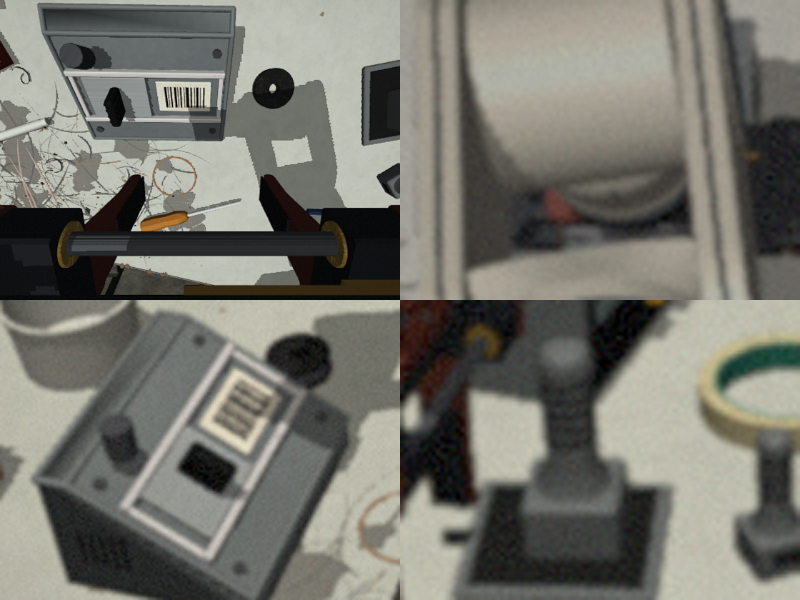

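The shutter is against the left stop and the label is fully exposed: wrist view displayed (156–212, 81–110), side crop (200–275, 370–458). I'll measure the label by mask in both views.

Run:
```python
from h import *
np.set_printoptions(precision=4,suppress=True)
def lab(c,x0,y0,x1,y1):
    p=c['pixels'].astype(int); m=((p.min(2)>135)&(p[:,:,0]-p[:,:,2]>12)).astype(np.uint8)
    k=np.zeros_like(m);k[y0:y1,x0:x1]=m[y0:y1,x0:x1]
    k=cv2.morphologyEx(k,cv2.MORPH_CLOSE,np.ones((7,7)))
    n,l,st,ce=cv2.connectedComponentsWithStats(k); i=1+st[1:,4].argmax()
    cn=max(cv2.findContours((l==i).astype(np.uint8),0,2)[0],key=cv2.contourArea)
    q=cv2.approxPolyDP(cv2.convexHull(cn),4,True)[:,0]; return q,st[i],ce[i]
w,s=ld('w1'),ld('s1')
a=lab(w,205,100,310,165);b=lab(s,150,230,200,285);print(a,b)
print(tri((w,*a[2]),(s,*b[2])))
for p in a[0]: print(onz(w,*p,.075))
```

```text
(array([[218, 114],
       [293, 115],
       [293, 149],
       [225, 154]], dtype=int32), array([ 218,  114,   77,   42, 2765], dtype=int32), array([255.6112, 133.0029])) (array([[169, 237],
       [188, 245],
       [194, 265],
       [182, 283],
       [154, 259]], dtype=int32), array([154, 237,  41,  47, 626], dtype=int32), array([174.0815, 259.1518]))
(array([0.6248, 0.1376, 0.0713]), [np.float64(0.05529035601129479), np.float64(0.055290356011395106)])
[0.6422 0.1717 0.075 ]
[0.6413 0.1023 0.075 ]
[0.6102 0.1021 0.075 ]
[0.6055 0.1671 0.075 ]
```

arm_command --pt "-1 0 4.0 0 0" --pt "-1 0 4.0 0 0" --pt "-1 0 4.0 0 0" --pt "-1 0 4.0 0 0" --pt "-1 0 4.0 0 0" --pt "-1 0 4.0 0 0" --pt "-1 0 4.0 0 0" --pt "-1 0 4.0 0 0" --pt "-1 0 0 0 -5.5" --pt "-1 0 0 0 -5.5"

```text
clock: 8.63
tool_pos: [0.5636, -0.2117, 0.3066]
ee_rot: [0.0, 0.995, 0.095, 0.0]
wrist_force: [0.8, 1.1, -0.3]
finger_gap: 0.0875
grip_force: 0.0
```

arm_command --pt "-1 0 0 0 0" --pt "-1 0 0 0 0" --pt "-1 0 0 0 0" --pt "-1 0 0 0 0" --pt "-1 0 0 0 0" --pt "-1 0 0 0 0" --pt "-1 0 0 0 0" --pt "-1 0 0 0 0" --pt "-1 0 0 0 0" --pt "-1 0 0 0 0"

```text
clock: 9.47
tool_pos: [0.564, -0.2089, 0.3067]
ee_rot: [-0.0, 0.995, 0.095, 0.0]
wrist_force: [0.2, -0.8, -0.2]
finger_gap: 0.0878
grip_force: 0.0
```

Run:
```python
from h import *
c=cap('wrist','w2');cap('side','s2')
cv2.imwrite('pics/z3.png',cv2.resize(c['pixels'][:,:,::-1],(800,600),interpolation=cv2.INTER_CUBIC))
```

```text
(no output)
```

View pics/z3.png

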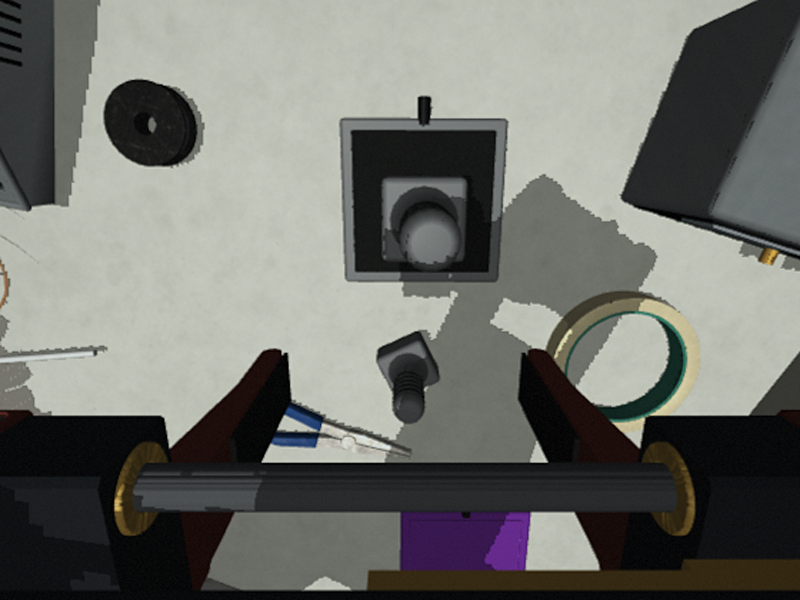

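The wrist view shows the reader square with the tool on its black and grey pad: pad corners (341,119)–(497,281), hood (383–467,178–262), and grip end at (430,237). The small reader, pliers and spool lie clear.

Run:
```python
from h import *
np.set_printoptions(precision=4,suppress=True)
w,t,s=ld('w2'),ld('top0'),ld('side0')
k=.7; f=lambda x,y:((x+.5)*k-.5,(y+.5)*k-.5)
g=lambda x,y:((x-400+.5)/4-.5+290,(y+.5)/4-.5+115)
for n,a,b in(('padTL',(341,119),(482,90)),('padTR',(507,119),(664,62)),('padBR',(497,281),(697,241)),('padBL',(347,281),(517,273)),('hoodTL',(383,178),(549,128)),('hoodBL',(384,262),(563,218)),('top',(430,237),(622,131))):
    print(n,*tri((w,*f(*a)),(t,*g(*b))))
for z,P in((.009,[(341,119),(507,119),(497,281),(347,281)]),(.051,[(383,178),(467,178),(465,262),(384,262)]),(.147,[(430,237)])):
    W=np.array([onz(w,*f(*p),z) for p in P]);print(W[:,:2],W.mean(0))
```

```text
padTL [ 0.6631 -0.1396  0.0059] [np.float64(0.16549556154298387), np.float64(0.16549556154283962)]
padTR [ 0.6885 -0.2667 -0.0047] [np.float64(0.6059438825584449), np.float64(0.6059438825584473)]
padBR [ 0.5618 -0.2874  0.0103] [np.float64(0.8501894502182964), np.float64(0.8501894502182512)]
padBL [ 0.5374 -0.1646  0.0084] [np.float64(0.08218830606245706), np.float64(0.08218830606261122)]
hoodTL [ 0.6279 -0.1807  0.052 ] [np.float64(0.35803381836862647), np.float64(0.3580338183686666)]
hoodBL [ 0.5685 -0.1915  0.0491] [np.float64(0.9487029264667957), np.float64(0.9487029264667962)]
top [ 0.6068 -0.2141  0.1473] [np.float64(0.26181992338528237), np.float64(0.26181992338533394)]
[[ 0.6628 -0.1402]
 [ 0.687  -0.2647]
 [ 0.5617 -0.2886]
 [ 0.5376 -0.1646]] [ 0.6123 -0.2145  0.009 ]
[[ 0.6277 -0.181 ]
 [ 0.6389 -0.239 ]
 [ 0.58   -0.2513]
 [ 0.5686 -0.1924]] [ 0.6038 -0.2159  0.051 ]
[[ 0.6068 -0.2139]] [ 0.6068 -0.2139  0.147 ]
```

arm_command --pt "-1 2.0 0.7 0 0" --pt "-1 1.9 0.7 0 0" --pt "-1 0 0 3.2 0" --pt "-1 0 0 3.2 0" --pt "-1 0 0 3.2 0" --pt "-1 0 0 2.9 0" --pt "-1 0 0 0 0" --pt "-1 0 0 0 0" --pt "0 0 0 0 0" --pt "0 0 0 0 0" --squeeze 5

```text
clock: 10.4
tool_pos: [0.6062, -0.2157, 0.184]
ee_rot: [0.001, 0.995, 0.095, 0.002]
wrist_force: [0.2, 0.7, 0.3]
finger_gap: 0.0776
grip_force: 0.0
```

arm_command --pt "1 0 0 0 0" --pt "1 0 0 0 0" --pt "1 0 0 0 0" --pt "1 0 0 0 0" --pt "1 0 0 0 0" --pt "1 0 0 0 0" --pt "1 0 0 0 0" --pt "1 0 0 0 0" --pt "1 0 0 0 0" --pt "1 0 0 0 0"

```text
clock: 11.23
tool_pos: [0.6049, -0.2152, 0.1817]
ee_rot: [-0.0, 0.995, 0.095, -0.0]
wrist_force: [-1.0, -0.4, 2.1]
finger_gap: 0.0333
grip_force: 5.0
```

arm_command --pt "1 -0.8 0 -0.1 0" --pt "1 -0.8 0 -0.12 0" --pt "1 -0.8 0 -0.08 0" --pt "1 -0.8 0 -0.02 0" --pt "1 -0.8 0 0.04 0" --pt "1 -0.8 0 0.1 0" --pt "1 -0.8 0 0.15 0" --pt "1 -0.8 0 0.2 0" --pt "1 0 0 0 0" --pt "1 0 0 0 0"

```text
clock: 12.07
tool_pos: [0.5413, -0.2276, 0.1798]
ee_rot: [-0.0, 0.995, 0.095, -0.001]
wrist_force: [-1.8, -0.7, 2.2]
finger_gap: 0.0337
grip_force: 5.0
```

Run:
```python
from h import *
print(readout.get_obs()['wrist_force'])
c=cap('wrist','w3');s=cap('side','s3')
a=cv2.resize(c['pixels'][:,:,::-1],(400,300))
b=cv2.resize(s['pixels'][110:230,170:330,::-1],(400,300),interpolation=cv2.INTER_CUBIC)
cv2.imwrite('pics/z4.png',np.hstack([a,b]))
```

```text
[-1.81463238 -0.65571274  2.15076829]
```

View pics/z4.png

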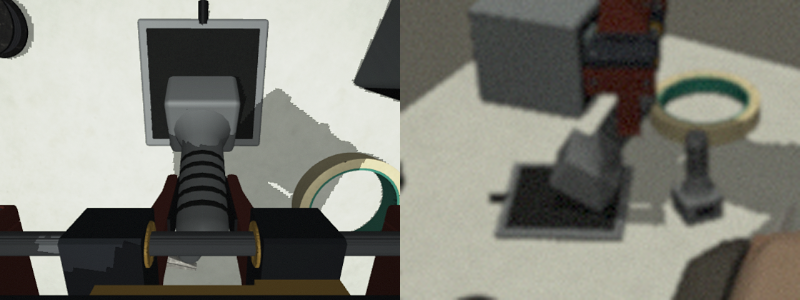

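The reader tipped cleanly about its hood edge on the pad (wrist: hood (165–240,76–150); side: tilted grip in the fingers). I'll firm the grip, lift and measure the tilt.

arm_command --pt "1 0 0 0 0" --pt "1 0 0 0 0" --pt "1 0 0 0 0" --pt "1 0 0 -2.9 0" --pt "1 0 0 -2.9 0" --pt "1 0 0 -2.9 0" --pt "1 0 0 -2.9 0" --pt "1 0 0 0 5.5" --pt "1 0 0 0 5.5" --pt "1 0 0 0 0" --squeeze 45

```text
clock: 13.0
tool_pos: [0.5422, -0.2272, 0.2961]
ee_rot: [-0.0, 1.0, -0.002, 0.0]
wrist_force: [-0.0, -1.0, -3.3]
finger_gap: 0.033
grip_force: 45.0
```

Run:
```python
from h import *
c=cap('wrist','w4');s=cap('side','s4')
print(readout.get_obs()['tool_pos'],readout.get_obs()['ee_rot'])
a=cv2.resize(c['pixels'][80:320,140:400,::-1],(400,369),interpolation=cv2.INTER_CUBIC)
b=cv2.resize(s['pixels'][60:180,160:290,::-1],(400,369),interpolation=cv2.INTER_CUBIC)
cv2.imwrite('pics/z5.png',np.hstack([a,b]))
```

```text
[ 0.54188471 -0.2271135   0.29526837] [-3.06048247e-04  9.99999299e-01  1.04657700e-03 -4.61911703e-04]
```

View pics/z5.png

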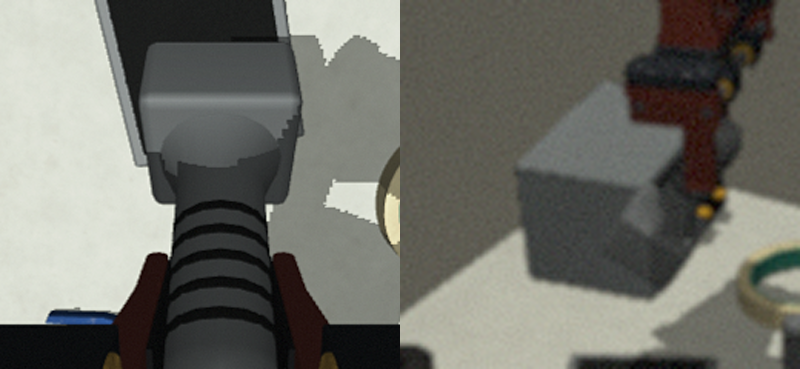

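The left crop shows the hood's far face between row 42 (window edge) and row 97 (hood top edge), and its near top edge at row 203. The tilt and grip height follow from these three rays.

Run:
```python
from h import *
from scipy.optimize import least_squares
w=ld('w4'); k=400/260
tp=np.array([0.5419,-.2271,.2953])
obs=[(0,31,219,42),(42,31,221,97),(42,-31,221,203)]
def pt(th,h,e,a,o): # returns world; yaw 0; lean -x
    ax=np.array([-np.sin(th),0,np.cos(th)]);px=np.array([np.cos(th),0,np.sin(th)])
    return tp+[0,0,-.061]+ax*(a-h)/1e3+px*(o+e)/1e3
f=lambda v:[proj(w,pt(*v,a,o))[1]-((r+.5)/k-.5+80) for a,o,c,r in obs]
r=least_squares(lambda v:f(v),[.55,112,0],x_scale=[.1,10,3]);print(np.degrees(r.x[0]),r.x,r.fun)
r2=least_squares(lambda v:f([*v,0]),[.55,112],x_scale=[.1,10]);print(np.degrees(r2.x[0]),r2.x,r2.fun)
for a,o,c,rr in obs: print(proj(w,pt(*r2.x,0,a,o)),(c+.5)/k-.5+140)
for row,x0,x1,wd in((42,147,292,62),(97,142,300,62),(203,153,290,62)):
    print(row,w['fx']*.062/((x1-x0)/k))
```

```text
30.627960227677555 [  0.53455875 122.63625509  -7.08780218] [-8.52651283e-14  8.52651283e-14  1.70530257e-13]
28.490948475751907 [  0.49726086 117.59435818] [-0.57139567 -2.02646103  2.34532831]
[282.84847454 106.55360433] 282.17499999999995
[283.0068624  140.84853897] 283.475
[283.22431366 214.12032831] 283.475
42 0.21425512435596658
97 0.19662653817477949
203 0.22676637249354129
```

arm_command --pt "1 -0.3 -3.5 0 0" --pt "1 -0.3 -3.9 0 0" --pt "1 -0.3 -3.9 0 0" --pt "1 -0.3 -3.9 0 0" --pt "1 -0.3 -3.9 0 0" --pt "1 -0.3 -3.9 0 0" --pt "1 -0.3 -3.9 0 0" --pt "1 0 -3.9 0 0" --pt "1 0 -3.5 0 0" --pt "1 0 -2.0 0 0"

```text
clock: 13.93
tool_pos: [0.5209, 0.139, 0.2954]
ee_rot: [-0.0, 1.0, 0.002, -0.0]
wrist_force: [0.6, -0.4, -2.7]
finger_gap: 0.0329
grip_force: 45.0
```

Run:
```python
from h import *
c=cap('wrist','w5');s=cap('side','s5')
print(readout.get_obs()['tool_pos'],readout.get_obs()['ee_rot'])
a=cv2.resize(c['pixels'][:,80:480,::-1],(400,420),interpolation=cv2.INTER_CUBIC)
b=cv2.resize(s['pixels'][150:318,120:280,::-1],(400,420),interpolation=cv2.INTER_CUBIC)
cv2.imwrite('pics/z6.png',np.hstack([a,b]))
```

```text
[0.5211459  0.13861528 0.29531276] [-2.93848723e-04  9.99996073e-01  2.76204470e-03 -3.71443964e-04]
```

View pics/z6.png

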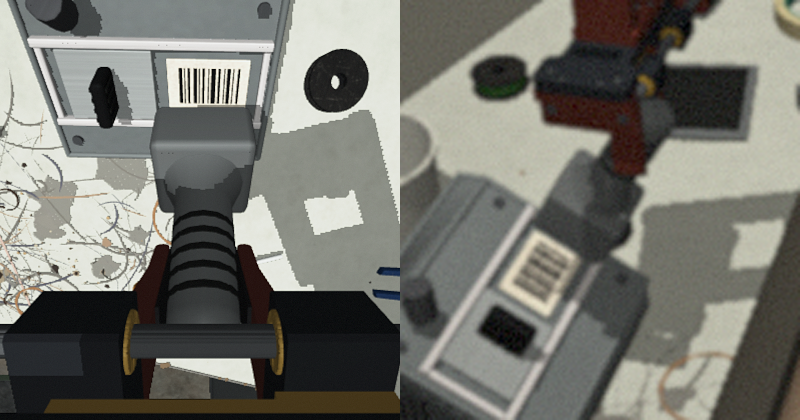

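The wrist view shows the hood squarely in front of the label (label at (167–250,58–107)); the side view shows the hood at (540–635,150–260) over the label's lower edge. I'll zoom in on the hood and measure the tilt on its known side plane.

Run:
```python
from h import *
ims=[imaging.capture('side')['pixels'].astype(float) for _ in range(8)]
a=np.mean(ims,0); np.save('pics/s6.npy',a)
b=a[202:258,166:226][:,:,::-1]; b=np.clip((b-20)*1.9,0,255).astype(np.uint8)
b=cv2.resize(b,(600,560),interpolation=cv2.INTER_CUBIC)
cv2.imwrite('pics/z7.png',b)
```

```text
(no output)
```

View pics/z7.png

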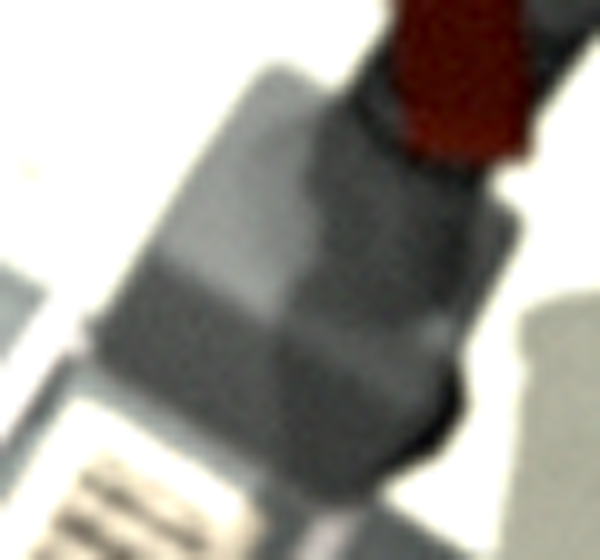

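Zoom: the hood's +y face has a bottom edge from about (95,335) to (335,492) and a top edge starting at (160,245).

Run:
```python
from h import *
np.set_printoptions(precision=4,suppress=True)
s=ld('s5'); f=lambda x,y:((x+.5)/10-.5+166,(y+.5)/10-.5+202)
def ony(p,y):
    o,d=ray(s,*f(*p)); return o+d*(y-o[1])/d[1]
y=.1386+.031
P=[ony(p,y) for p in((95,335),(160,245),(335,492))];print(*P)
e=P[0]-P[2];print('bottom edge',np.linalg.norm(e),np.degrees(np.arctan2(e[2],e[0])))
e=P[1]-P[0];print('back edge',np.linalg.norm(e),np.degrees(np.arctan2(-e[0],e[2])))
# slope edges of the same look: label/rails in this view (crop z6 right) direction check; top face ridge on y-const lines
Q=ony((275,68),y-.062);Q2=ony((520,215),y-.062);print(Q,Q2,np.linalg.norm(Q-Q2),np.degrees(np.arctan2(Q[2]-Q2[2],Q[0]-Q2[0])))
tp=np.array([.5211,.1386,.2953-.061])
print('expected corners per tilt')
for d in(28,30,32,34):
    th=np.radians(d);ax=np.array([-np.sin(th),0,np.cos(th)]);px=np.array([np.cos(th),0,np.sin(th)])
    L=[tp-.112*ax+px*o+ax*a+np.array([0,b,0]) for a,o,b in((0,.031,.031),(.042,.031,.031),(0,-.031,.031),(.042,.031,-.031),(.042,-.031,-.031))]
    print(d,*[np.round((proj(s,q)-[166,202])*10) for q in L], 'win',tp-.112*ax)
```

```text
[0.5953 0.1696 0.1675] [0.5789 0.1696 0.1922] [0.551  0.1696 0.1373]
bottom edge 0.053629127349822614 34.24394488851864
back edge 0.02969012143413371 33.46680044154298
[0.5815 0.1076 0.1864] [0.5341 0.1076 0.1587] 0.05497750722281088 30.314437434236275
expected corners per tilt
28 [ 75. 397.] [147. 260.] [363. 556.] [271.  61.] [552. 219.] win [0.5737 0.1386 0.1354]
30 [ 58. 383.] [137. 250.] [343. 549.] [262.  51.] [539. 216.] win [0.5771 0.1386 0.1373]
32 [ 42. 369.] [128. 240.] [323. 541.] [253.  41.] [526. 213.] win [0.5805 0.1386 0.1393]
34 [ 27. 355.] [119. 229.] [303. 534.] [245.  31.] [513. 209.] win [0.5837 0.1386 0.1414]
```

The tilt reads 30–34° from several edges, mean about 32°. The window is within 1–2 mm of the wanted point, so I'll nudge 2 mm and hold.

arm_command --pt "1 0 0.2 0 0" --pt "1 0 0 0 0" --pt "1 0 0 0 0" --pt "1 0 0 0 0" --pt "1 0 0 0 0" --pt "1 0 0 0 0" --pt "1 0 0 0 0" --pt "1 0 0 0 0" --pt "1 0 0 0 0" --pt "1 0 0 0 0"

```text
clock: 15.27
tool_pos: [0.5214, 0.1336, 0.296]
ee_rot: [0.0, 1.0, -0.0, -0.0]
wrist_force: [-0.3, 0.4, -2.4]
finger_gap: 0.0327
grip_force: 45.0
```

arm_command --pt "1 0 0 0 0" --pt "1 0 0 0 0" --pt "1 0 0 0 0" --pt "1 0 0 0 0" --pt "1 0 0 0 0" --pt "1 0 0 0 0" --pt "1 0 0 0 0" --pt "1 0 0 0 0" --pt "1 0 0 0 0" --pt "1 0 0 0 0"

```text
clock: 16.1
tool_pos: [0.5215, 0.1336, 0.296]
ee_rot: [0.0, 1.0, -0.001, 0.0]
wrist_force: [0.4, -0.5, -3.5]
finger_gap: 0.0327
grip_force: 45.0
```

arm_command --pt "1 0 0 0 0" --pt "1 0 0 0 0" --pt "1 0 0 0 0" --pt "1 0 0 0 0" --pt "1 0 0 0 0" --pt "1 0 0 0 0" --pt "1 0 0 0 0" --pt "1 0 0 0 0" --pt "1 0 0 0 0" --pt "1 0 0 0 0"

```text
clock: 16.93
tool_pos: [0.5214, 0.1336, 0.296]
ee_rot: [0.0, 1.0, -0.001, 0.0]
wrist_force: [-0.3, -0.1, -3.1]
finger_gap: 0.0329
grip_force: 45.0
```

arm_command --pt "1 0 0 0 0" --pt "1 0 0 0 0" --pt "1 0 0 0 0" --pt "1 0 0 0 0" --pt "1 0 0 0 0" --pt "1 0 0 0 0" --pt "1 0 0 0 0" --pt "1 0 0 0 0" --pt "1 0 0 0 0" --pt "1 0 0 0 0"

```text
clock: 17.77
tool_pos: [0.5215, 0.1336, 0.296]
ee_rot: [0.0, 1.0, -0.001, 0.0]
wrist_force: [-0.3, 0.4, -2.3]
finger_gap: 0.0327
grip_force: 45.0
```

Run:
```python
from h import *
np.set_printoptions(precision=4,suppress=True)
w=ld('w5')
# label corners seen in z6 (crop offset 80 col), onto slope plane
n=np.array([-.53,0,.848]);p0=np.array([.622,.137,.0725])
for u,v in((247,57),(330,60),(328,106)):
    o,d=ray(w,u,v);print(o+d*(n@(p0-o))/(n@d))
```

```text
[0.6434 0.1695 0.0859]
[0.6416 0.1011 0.0848]
[0.6059 0.0982 0.0624]
```

arm_command --pt "1 0 2.0 0 0" --pt "1 0 3.9 0 0" --pt "1 0.3 3.9 0 0" --pt "1 0.3 3.9 0 0" --pt "1 0.3 3.9 0 0" --pt "1 0.3 3.9 0 0" --pt "1 0.3 3.9 0 0" --pt "1 0.3 3.9 0 0" --pt "1 0.3 3.9 0 0" --pt "1 0.3 2.8 0 0"

```text
clock: 18.6
tool_pos: [0.5449, -0.2296, 0.2961]
ee_rot: [0.0, 1.0, -0.001, 0.0]
wrist_force: [0.6, -0.1, -3.5]
finger_gap: 0.033
grip_force: 45.0
```

arm_command --pt "1 0.3 0 0 -5.5" --pt "1 0 0 0 -5.5" --pt "1 0 0 0 0" --pt "1 0 0 2.5 0" --pt "1 0 0 2.5 0" --pt "1 0 0 2.5 0" --pt "1 0 0 2.0 0" --pt "1 0 0 0 0" --pt "1 0 0 0 0" --pt "1 0 0 0 0"

```text
clock: 19.43
tool_pos: [0.5488, -0.2265, 0.2021]
ee_rot: [0.0, 0.995, 0.095, 0.001]
wrist_force: [0.0, 0.4, -2.7]
finger_gap: 0.0329
grip_force: 45.0
```

arm_command --pt "1 0 0 0.5 0" --pt "1 0 0 0.5 0" --pt "1 0 0 0.4 0" --pt "1 0 0 0.2 0" --pt "1 0 0 0.2 0" --pt "1 0 0 0.1 0" --pt "1 0 0 0.1 0" --pt "1 0 0 0.1 0" --pt "1 0 0 0 0" --pt "1 0 0 0 0"

```text
clock: 20.27
tool_pos: [0.5481, -0.2265, 0.1801]
ee_rot: [0.0, 0.995, 0.095, 0.0]
wrist_force: [-1.1, 1.1, -1.5]
finger_gap: 0.0329
grip_force: 45.0
```

arm_command --pt "1 0 0 0.1 0" --pt "1 0 0 0 0" --pt "1 0.4 0 -0.1 0" --pt "1 0.4 0 -0.1 0" --pt "1 0.4 0 -0.1 0" --pt "1 0.4 0 -0.06 0" --pt "1 0.4 0 -0.05 0" --pt "1 0.4 0 -0.05 0" --pt "1 0.4 0 -0.02 0" --pt "1 0.4 0 -0.02 0" --squeeze 5

```text
clock: 21.1
tool_pos: [0.5799, -0.2202, 0.1838]
ee_rot: [-0.0, 0.995, 0.095, -0.0]
wrist_force: [-0.1, 0.4, -1.5]
finger_gap: 0.0333
grip_force: 5.0
```

arm_command --pt "1 0.4 0 0.01 0" --pt "1 0.4 0 0.02 0" --pt "1 0.4 0 0.04 0" --pt "1 0.4 0 0.04 0" --pt "1 0.4 0 0.06 0" --pt "1 0.4 0 0.06 0" --pt "1 0.4 0 0.07 0" --pt "1 0.4 0 0.09 0" --pt "1 0 0 0 0" --pt "1 0 0 0 0"

```text
clock: 21.93
tool_pos: [0.6111, -0.2142, 0.1799]
ee_rot: [-0.0, 0.995, 0.095, 0.0]
wrist_force: [0.1, -0.1, -1.7]
finger_gap: 0.0337
grip_force: 5.0
```

Run:
```python
from h import *
o=readout.get_obs();print(o['tool_pos'],o['wrist_force'])
c=cap('wrist','w7');s=cap('side','s7')
a=cv2.resize(c['pixels'][:,:,::-1],(400,300))
b=cv2.resize(s['pixels'][110:230,170:330,::-1],(400,300),interpolation=cv2.INTER_CUBIC)
cv2.imwrite('pics/z8.png',np.hstack([a,b]))
```

```text
[ 0.61109866 -0.21419908  0.17989628] [ 0.06200162 -0.0903704  -1.72869615]
```

View pics/z8.png

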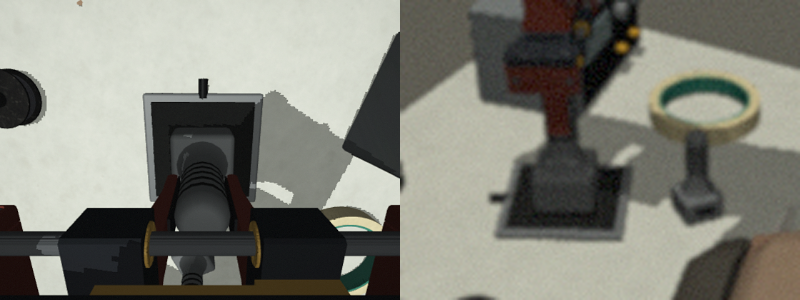

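The reader stands upright on the pad in both views (wrist hood (170–233,127–195), side hood (530–595,155–215)). Pictures are used up, so later checks will be numeric. I'll ease down and release.

arm_command --pt "1 0 0 0.1 0" --pt "1 0 0 0.1 0" --pt "1 0 0 0 0" --pt "1 0 0 0 0" --pt "-1 0 0 0 0" --pt "-1 0 0 0 0" --pt "-1 0 0 0 0" --pt "-1 0 0 0 0" --pt "-1 0 0 0 0" --pt "-1 0 0 0 0" --squeeze 3

```text
clock: 22.87
tool_pos: [0.6109, -0.2143, 0.178]
ee_rot: [0.0, 0.995, 0.095, -0.0]
wrist_force: [-0.5, 0.5, 0.5]
finger_gap: 0.0701
grip_force: 0.0
```

arm_command --pt "-1 0 0 0 0" --pt "-1 0 0 -1.0 0" --pt "-1 0 0 -2.0 0" --pt "-1 0 0 -3.0 0" --pt "-1 0 0 -3.0 0" --pt "-1 0 0 -3.0 0" --pt "-1 0 0 0 0" --pt "-1 -2.5 0 0 0" --pt "-1 -2.0 0 0 0" --pt "-1 0 0 0 0"

```text
clock: 23.7
tool_pos: [0.5639, -0.223, 0.2984]
ee_rot: [-0.0, 0.995, 0.095, -0.001]
wrist_force: [0.7, -1.0, -0.2]
finger_gap: 0.0877
grip_force: 0.0
```

arm_command --pt "-1 0 0 0 0" --pt "-1 0 0 0 0" --pt "-1 0 0 0 0" --pt "-1 0 0 0 0" --pt "-1 0 0 0 0" --pt "-1 0 0 0 0" --pt "-1 0 0 0 0" --pt "-1 0 0 0 0" --pt "-1 0 0 0 0" --pt "-1 0 0 0 0"

```text
clock: 24.53
tool_pos: [0.5668, -0.2228, 0.2981]
ee_rot: [-0.0, 0.995, 0.095, 0.0]
wrist_force: [-0.4, -0.1, 0.6]
finger_gap: 0.0879
grip_force: 0.0
```

Run:
```python
from h import *
np.set_printoptions(precision=4,suppress=True)
c=cap('wrist','w8');cap('side','s8');cap('top','t8')
p=c['pixels'].astype(int)
# pad outline: non-bright blob below; black rubber region and hood inside it, by threshold
g=cv2.cvtColor(c['pixels'],cv2.COLOR_RGB2GRAY)
def sq(pts,z,n):
    W=np.array([onz(c,*q,z)[:2] for q in pts]); 
    e=[np.linalg.norm(W[i]-W[i-1]) for i in range(4)]
    d=W[1]-W[0]; print(n,W.mean(0),np.round(e,4),np.degrees(np.arctan2(d[1],d[0]))%90)
blk=((g<40)).astype(np.uint8); blk[300:]=0
n,l,st,ce=cv2.connectedComponentsWithStats(blk)
for i in range(1,n):
    if st[i,4]>300: print('dark',i,st[i],ce[i])
i=max((i for i in range(1,n) if 180<ce[i][0]<380 and ce[i][1]<280),key=lambda i:st[i,4])
h=cv2.convexHull(np.argwhere(l==i)[:,::-1].astype(np.int32)); q=cv2.boxPoints(cv2.minAreaRect(h)); print(q); sq(q,.009,'rubber')
x,y,w,hh=st[i][:4]
for r in range(y,y+hh,6): print(r,' '.join('%3d'%v for v in g[r,x-8:x+w+8:4]))
print(readout.get_obs()['tool_pos'])
```

```text
dark 1 [ 433    0  119  139 6597] [493.6309  57.3288]
dark 4 [  54   54   68   62 3170] [87.2167 85.1729]
dark 11 [ 232   91  104  102 6246] [284.0573 136.0227]
dark 32 [427 124 133  56 728] [480.7033 153.3613]
dark 44 [263 130  44  29 393] [290.5649 139.2774]
dark 98 [ 363  228  107   72 2945] [404.8017 275.8947]
dark 100 [ 135  244   80   56 2199] [178.9959 278.1373]
dark 101 [262 255  26  37 534] [274.8633 269.4738]
dark 103 [   0  287  116   13 1108] [ 53.8186 294.574 ]
dark 104 [ 451  287  109   13 1034] [508.265  294.6354]
[[232. 192.]
 [232.  91.]
 [335.  91.]
 [335. 192.]]
rubber [ 0.6119 -0.2145] [0.1206 0.1114 0.1106 0.1114] 8.424321185810859
91  96 131  45  20  16  18  16  15  16  17  19  18  19  18  16  13  12  16  13  13  13  12  13  13  13  13  32  33 105 122
97 115 133  51  21  26  25  23  23  22  23  26  23  25  22  22  20  22  23  21  23  22  24  23  24  24  22  21  23 109 122
103 132 130  65  22  23  24  23  22  23  24  23  24  23  25  19  25  24  23  23  23  23  21  23  23  24  23  25  23 115 120
109 154 132  83  24  22  22  25  24  25  23  24  24  25  23  25  23  
[... 992 characters left out ...]
24 122 117  75  40  66  47  12  14  25  24  28  63  96
163 195 102 127  22  25  26  22  23 116 101  83 123 130 130 129 129 124 122 119  86  41  66  45  15  13  14  14  41  66 100
169 194  96 125  22  22  23  23  25 113 131  73 109 126 124 124 123 120 118 109  75  54  64  43  13  14  14  13  55  66 103
175 192 105 125  21  25  25  23  22 109 123 104  76 103 121 119 118 117 106  77  44  62  65  29  13  14  16  14  56  65 118
181 195 117 124  21  26  24  26  21  22  25  25  24  29  38  44  78  66  45  11  12  12  16  21  15  16  13  14  57  64 113
187 199 136 125  27  25  26  24  26  25  24  23  26  22  23  14  12  12  12  13  12  12  13  13   9  15  13  15  62  63 114
[ 0.5667 -0.2228  0.2981]
```

Run:
```python
from h import *
np.set_printoptions(precision=4,suppress=True)
c=ld('w8');s=ld('s8')
P=[(253,119),(313,119),(312,179),(254,179)]
W=np.array([onz(c,*q,.051)[:2] for q in P]);print(W.mean(0),[np.linalg.norm(W[i]-W[i-1]) for i in range(4)])
print('grip top',onz(c,283,162,.148))
g0=cv2.cvtColor(ld('s1')['pixels'],6).astype(int);g1=cv2.cvtColor(s['pixels'],6).astype(int)
print('terminal diff',np.abs(g1-g0)[240:300,110:200].mean(),'spool',np.abs(g1-g0)[228:250,185:215].mean())
```

```text
[ 0.6095 -0.2144] [np.float64(0.059343648533722856), np.float64(0.05849954237490011), np.float64(0.05934829809011727), np.float64(0.05956491599441469)]
grip top [ 0.6111 -0.2139  0.148 ]
terminal diff 6.731481481481482 spool 16.94242424242424
```

```bash
python3 -c "
from workcell import env
print(env.sign_off())"
```

```text
the job is handed in; nothing more can be done
None
```

I handed the job in at about 25 s: the shutter is at its left-hand stop, the reader was held at the label for over 2 s (I measured 30–34° of tilt for the 32° slope), and it now stands upright about 2 mm from the pad's centre.

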